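Set a stone core between the bench centres

ROBOT

A 6-joint arm with a two-finger parallel gripper is mounted at the origin on the work surface. World frame = base frame: x ahead of the robot, y to its left, z up, the work surface at z = 0. Lengths are in m, angles in rad, forces in N, time in s.
With the tool pointing down it reaches from about 0.275 to 0.75 m from the base axis. Payload 10.2 kg.
Tool frame: the origin (TCP) lies between the finger pads; the fingertips stand 11 mm ahead of it and the grasp point (between the pads) lies 8 mm behind it; z points along the fingers, y is the line along which they close (so a half turn about z gives the same grasp; the last joint's range is limited). The gripper opens to 85 mm and grips with 20 to 120 N. Pads are 22 mm wide; open, the fingers measure 114 mm over their backs; the gripper's body (76 mm by 85 mm) begins 54 mm behind the grasp point. The pads swing forward as they close: fully open they stand 13 mm farther back than shut.
Start: joints at [1.115, 0.313, 1.498, -0, 1.331, -0.223], TCP at [0.121, 0.511, 0.242] pointing down, gripper open.
Joint ranges: [-2.94, 2.94], [-0.97, 2.17], [0.19, 2.56], [-1.23, 4.37], [0.02, 3.11], [-2.88, 2.88]. Speed limits (rad/s): [2.39, 2.39, 3.01, 3.14, 3.14, 3.14].

INTERFACE

Orientations are given as a unit quaternion [w, x, y, z].
In Python, from station import bot gives the robot as it stands. The module is installed in compiled form; this text tells all that it offers.
- The arm moves only by the shell command python3 -m pendant 'ROWS' [OPENING] [FORCE]. ROWS is JSON, a list of rows, each an object of numbers: "x", "y", "z": the shift along the tool's x, y, z in mm; "rx", "ry", "rz": the turn, a rotation vector about the tool's x, y, z in degrees. A call has 1 to 12 rows; each row is the pose to reach, as a shift and turn from the pose commanded when the call began, along the tool's axes at that moment; what a row does not reach only later rows make up. A row lasts 1/8 s, in which the tool goes at most 62.5 mm and 10.7 degrees, less where a joint would pass 70% of its speed; a pose out of reach is approached as far as the arm can. A call with a gripper value outside its range is refused whole. OPENING is the closure, from -1 (fully open) to 1 (shut), set as the call begins (- or left out, the last holds). The fingers move at their own pace and stop on an object; FORCE is the grip in N (left out, the last holds). Time passes only in rows, so rows that repeat a pose let the fingers close. It gives the time, the measured TCP pose, the force, the opening and the grip force at its end, in the units of the state.
- bot.state(): the state, without advancing time (a new reading comes with each control period).
- bot.get_image(name): name is "scene" or "top" or "wrist"; returns a dict with "image" (480x640x3 uint8, blue, green, red), "z_map" (480x640 float32, m along the optical axis (not along the pixel's ray), 0 where there is no reading), "fx", "fy", "cx", "cy" (pixels), "camera_from_world" (4x4, takes a point from world to camera coordinates). Camera axes: x right, y down, z forward; pixel columns grow to the right and rows downward; lengths in m; the calibration is good to about 2 mm. A picture is of the moment at which its call begins.
- bot.finish_job(): hands the job in; it is judged then, once.
The state is a dict: "t": time; "joint_positions": joint angles; "dq": joint speeds; "joint_torque": joint torques, N m; "tcp_pos": TCP position; "orientation": TCP orientation; "ft_force": force on the tool from outside, world axes, zero at the start; "moment": the same for the moment, N m; "grip_width": opening from 0.0 (shut) to 1.0 (fully open); "grip_force": force on a finger pad.
Only numpy, scipy, OpenCV 4.12 (cv2) and the standard library are available. Lean on these libraries where they do the work, as an engineer would, in place of code of your own. Each camera call takes 0.05 s, during which the arm holds its last target. There are 200 camera calls.

TASK

Clear the closed metal case off the saddles of the bench centres and stack it squarely on top of the column of two like cases. Then draw the tailstock back, take the stone core out of its wooden tray, lay it in the two saddles and let go, and slide the tailstock up firmly until its point and the fixed point are both fully seated in the holes in the core's ends and carry the core just clear of the saddles. Leave the other things on the bench alone.

Things in the scene. Friction and masses are not known exactly. Their poses are not given: they have to be found in the camera images.
- bench: bench centres: dark steel bed 70 wide, 20 high, fixed. Origin on the table under the middle of a seated core; local y runs along the line of centres (75 above the table) from the fixed grey head block (y -121 to -79, 50 wide, 99 high) to the tailstock (+y side). Both carry a 60-degree steel point, 20 thick at its base; the fixed tip is at y = -48. Bed from y -128 to +198
- saddles: two fixed steel V-saddles (frame of bench), 10 long, at y = -24 and +24, 45 wide, top edges 63 above the table. A core in them has its axis at 73, 2 mm below the line of centres. Lay it with its middle at about y = +13 to +25 (towards the tailstock), clear of the fixed point; the tailstock then pushes it along
- tailstock (a joint): how far the tailstock is drawn back, m, 0 to 0.07, away from the fixed head (bench +y); about 0.006 with the core fully seated; stiff slide (about 5 N), stays where left. The tip-to-tip gap of the points is 0.090 + this value
- tail_handle (a point): grip point on the tailstock's upright black round handle: 22 diameter, on top of the 50 wide, 44 long grey block; handle stands from 100 to 142 above the table, this point at 126. The tailstock's tip is 54 nearer the head than the handle axis, 75 above the table
- head_seat (a point): point on the axis of the fixed point where it is 14 in diameter: the centre of a seated core's end face lies here
- tail_seat (a point): the same point on the tailstock's point; moves with it
- tray: flat wooden tray 150 x 80 x 8 fixed on the table, holding the core lengthwise (tray x) between four 8 high corner cleats; the middle 70 mm of the core's length is free of cleats. Origin under its centre
- core: grey stone core, 40 diameter, 120 long, about 0.4 kg, with 14 long steel caps on both ends, each with a 14 diameter, 14 deep hole on the axis. Origin at its very centre, on the axis; local x along it. Its two ends are alike and it may go in either way round; lies in the tray with axis 28 above the table
- core_a (a point): centre of the core's end face at its +x end (mouth of the hole)
- core_b (a point): centre of the core's end face at its -x end
- case_loose: closed aluminium case with a dark seam, 78 (local x) x 58 (local y) x 36 high, about 0.22 kg, at first lying on the saddles, long side along the bed. Origin at the centre of its underside
- case_mid: like case, the upper one of the column. Origin at the centre of its underside
- case_low: like case, the lower one of the column, on the table. Origin at the centre of its underside
- stand: bystander: magnetic base 50 x 60 x 55 with a steel post to 205 high. Origin under its centre
- micrometer: bystander: micrometer lying flat, about 65 x 95 x 12. Origin under its frame
- spare_core: bystander: plain stone core standing upright, 50 diameter, 100 high. Origin under its centre

How it is judged:
On the way, in this order (a step that is already met when the one before it is completed fails the run):
1. the loose case is released, squarely on top of the column (horizontal distance between case_loose and case_mid below 0.01 m and z of case_loose in the frame of case_mid between 0.032 and 0.04 m and angle between the x axis of case_loose and the x axis of case_mid, either way round below 0.14 rad and horizontal distance between case_mid and case_low below 0.01 m and z of case_mid in the frame of case_low above 0.032 m and angle between the x axis of case_mid and the x axis of case_low, either way round below 0.14 rad and angle between each of case_low, case_loose's own z axis and vertical below 0.06 rad and contact force between case_loose and the fingers below 0.2 N), for 0.2 s.
2. the core lies released in the saddles between the points, not yet held (x of core in the frame of bench between -0.005 and 0.005 m and z of core in the frame of bench between 0.069 and 0.079 m and y of core in the frame of bench between 0.006 and 0.04 m and angle between the x axis of core and the y axis of bench, either way round below 0.1 rad and contact force between core and the fingers below 0.2 N), for 0.2 s.
At the end, for the whole second after the job is handed in: Both end faces of the core are centred within 3 mm of the seats on the two points (either way round) and the core is at rest with no weight on the saddles (under 0.3 N). The three cases stand in one column: each within 10 mm and 0.14 rad of the one below, lying flat, at rest. The robot has let go (((distance between core_a and head_seat below 0.003 m and distance between core_b and tail_seat below 0.003 m) or (distance between core_b and head_seat below 0.003 m and distance between core_a and tail_seat below 0.003 m)) and contact force between core and saddles below 0.3 N and linear speed of each of core, case_loose below 0.02 m/s and velocity of joint tailstock between -0.005 and 0.005 m/s and horizontal distance between case_loose and case_mid below 0.01 m and z of case_loose in the frame of case_mid between 0.032 and 0.04 m and angle between the x axis of case_loose and the x axis of case_mid, either way round below 0.14 rad and horizontal distance between case_mid and case_low below 0.01 m and z of case_mid in the frame of case_low above 0.032 m and angle between the x axis of case_mid and the x axis of case_low, either way round below 0.14 rad and angle between each of case_low, case_loose's own z axis and vertical below 0.06 rad); the robot touches nothing.
It fails at once if the magnetic stand is shoved or knocked over (more than 30 mm) (distance of stand from where it was at the start of the episode above 0.03 m).
It fails at once if the micrometer is shoved or knocked over (more than 30 mm) (distance of micrometer from where it was at the start of the episode above 0.03 m).
It fails at once if the spare core is shoved or knocked over (more than 30 mm) (distance of spare_core from where it was at the start of the episode above 0.03 m).
It also fails if it takes over 67 s, if anything falls off the work surface, if the arm or the gripper's body presses on something with over 40 N, if the wrist force passes 120 N, or if a joint passes its speed limit or range.

## Working session

There is one attempt and no reset: what is moved stays moved. The work goes in short steps, Python scripts to look and compute and a shell command to move; the robot and the scene stay as the last step left them, time stands still between calls to the robot, and variables do not carry over. Pictures are saved under pics/ and viewed, at most 10 in all, crops included, and the job is handed in when it is done.

```bash
mkdir -p pics
cat > h.py <<'E'
import numpy as np, cv2
from station import bot
def cloud(n):
    d=bot.get_image(n); z=d["z_map"]; v,u=np.mgrid[:480,:640]
    c=np.stack([(u-d["cx"])/d["fx"]*z,(v-d["cy"])/d["fy"]*z,z,np.ones_like(z)],-1)
    w=c@np.linalg.inv(d["camera_from_world"]).T
    w=w[...,:3]; w[z==0]=np.nan
    return d,w
E
python3 - <<'E'
from h import *
for n in("top","scene"):
    d,w=cloud(n); cv2.imwrite(f"pics/{n}1.png",d["image"]); np.savez(f"{n}1.npz",w=w,i=d["image"])
    print(n,d["fx"],d["cx"],d["cy"],np.round(np.linalg.inv(d["camera_from_world"]),3).tolist())
s=bot.state();print(s)
E
```

```text
top 474.01886241394516 319.8935975037587 245.7470678134425 [[-0.013, -0.993, 0.119, 0.404], [-1.0, 0.014, 0.01, -0.012], [-0.012, -0.118, -0.993, 1.157], [0.0, 0.0, 0.0, 1.0]]
scene 497.859632300502 317.38819322767375 234.78604170842854 [[-0.381, 0.553, -0.741, 1.385], [0.925, 0.244, -0.293, 0.355], [0.018, -0.797, -0.604, 0.785], [0.0, 0.0, 0.0, 1.0]]
{'t': 0.1, 'joint_positions': array([ 1.11460881e+00,  3.13350663e-01,  1.49831677e+00,  9.00615814e-06,
        1.33103704e+00, -2.23364919e-01]), 'dq': array([-0.00029355, -0.00134733, -0.00282579,  0.00145355, -0.00083958,
       -0.00078647]), 'joint_torque': array([ 3.31760770e-03, -4.12902689e+01, -2.60138422e+01, -1.51090503e-04,
        3.05469184e-03, -1.67875697e-06]), 'tcp_pos': array([0.12102697, 0.51064257, 0.2418312 ]), 'orientation': array([-1.89395543e-04,  1.16149597e-01,  9.93231575e-01, -5.22671686e-04]), 'ft_force': array([-0.12574513, -0.30526155, -0.73287545]), 'moment': array([ 0.05069919, -0.01935752, -0.0389436 ]), 'grip_force': 0.0, 'grip_width': 0.9986846570725088}
```

View pics/top1.png

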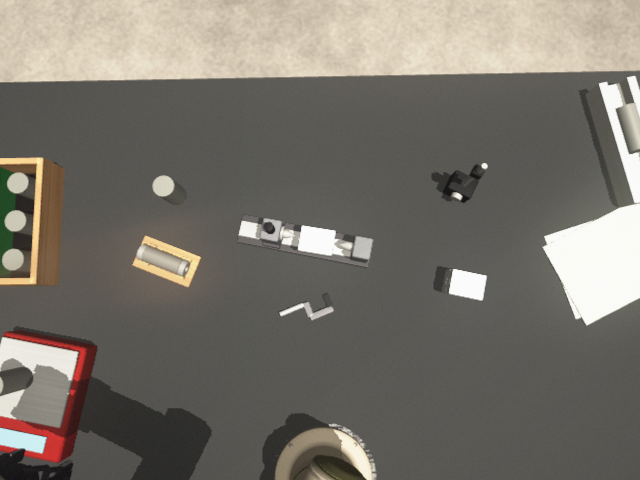

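View pics/scene1.png

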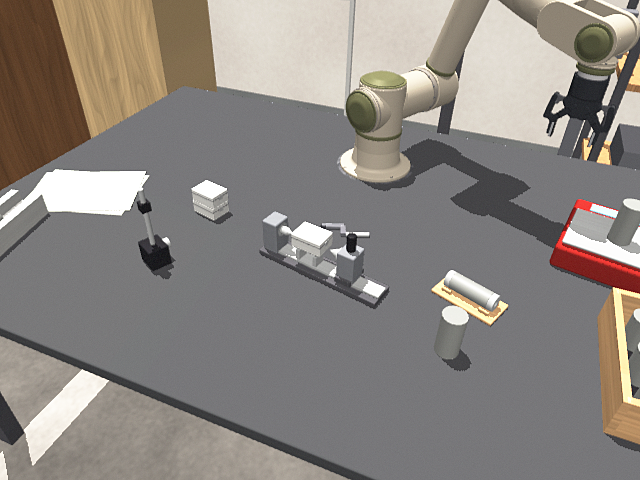

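The top view shows the loose case at (317,241), the handle at (268,228), the column at (467,284) and the core in its tray at (167,260). The bystanders are at (163,187), (460,185) and (308,307). I'll measure these from depth.

Run:
```python
from h import *
f=np.load("top1.npz");w=f["w"];im=f["i"];x,y,z=w[...,0],w[...,1],w[...,2]
v,u=np.mgrid[:480,:640]
hsv=cv2.cvtColor(im,cv2.COLOR_BGR2HSV)
def rect(n,m):
    m=m&np.isfinite(z)
    k,l,st,_=cv2.connectedComponentsWithStats(m.astype(np.uint8)); m=l==1+np.argmax(st[1:,4])
    p=(w[m][:,:2]*1000).astype(np.float32); r=cv2.minAreaRect(p)
    print(n,m.sum(),"c",np.round(r[0],1),"size",np.round(r[1],1),"ang",round(r[2],2),"z",np.round(np.median(z[m])*1000,1),"mean",p.mean(0).round(1))
b=lambda a,c,e,g:(u>a)&(u<c)&(v>e)&(v<g)
V=hsv[...,2]
rect("loose",b(290,345,215,265)&(z>.09)&(V>215))
rect("loose2",b(296,338,215,265)&(z>.088))
rect("column",b(430,500,255,310)&(z>.06))
rect("handle",b(250,290,210,250)&(z>.125))
rect("tailblk",b(250,290,210,250)&(z>.085)&(z<.115))
rect("head",b(350,380,225,275)&(z>.085))
rect("bed",b(225,385,200,280)&(z>.012))
rect("tray",b(120,215,225,295)&(z>.004)&(hsv[...,1]>60))
rect("core",b(120,215,225,295)&(z>.035))
rect("spare",b(140,190,165,210)&(z>.09))
rect("stand",b(430,500,150,210)&(z>.03))
rect("mic",b(270,340,285,325)&(z>.006))
```

```text
loose 857 c [543.4   6.4] size [78.1 56.7] ang 80.02 z 100.2 mean [543.3   6.8]
loose2 906 c [543.7   7.5] size [80.5 58.6] ang 79.77 z 100.1 mean [542.8   7.4]
column 924 c [ 441.5 -332.9] size [80.2 58.7] ang 77.57 z 73.3 mean [ 441.  -332.3]
handle 88 c [569.1 110.6] size [19.8 20.3] ang 27.2 z 142.7 mean [568.2 110.3]
tailblk 397 c [567.5 101.8] size [62.7 50.4] ang 80.17 z 100.6 mean [566.1 105.6]
head 425 c [526.  -93.5] size [45.  50.1] ang 78.38 z 100.1 mean [525.2 -94.3]
bed 3814 c [554.2  37.7] size [324.5  70.4] ang 78.1 z 82.2 mean [548.2  34.7]
tray 1171 c [509.1 375.6] size [152.7  82.3] ang 68.08 z 9.5 mean [507.7 368.7]
core 809 c [510.  375.7] size [120.3  39. ] ang 68.2 z 46.4 mean [509.7 374.7]
spare 391 c [674.1 356.1] size [49.3 48.4] ang 20.58 z 101.3 mean [672.8 355.4]
stand 857 c [ 673.  -336.9] size [60.4 62.7] ang 63.8 z 57.3 mean [ 673.8 -335.4]
mic 449 c [384.5  33.4] size [ 47.7 129.1] ang 18.26 z 11.6 mean [389.8  22.4]
```

```bash
cat >> h.py <<'E'
from scipy.spatial.transform import Rotation as R
def rel(x,y,z,psi):
    "mm, deg: target TCP, closing axis at psi, pointing down -> tool-frame shift and turn"
    s=bot.state(); q=s["orientation"]; A=R.from_quat(np.r_[q[1:],q[0]])
    a=np.radians(psi); Y=np.array([np.cos(a),np.sin(a),0]); Z=np.array([0,0,-1.]); X=np.cross(Y,Z)
    B=R.from_matrix(np.stack([X,Y,Z],1))
    d=A.inv().apply(np.array([x,y,z])-s["tcp_pos"]*1000)
    yy=A.as_matrix()[:,1]
    print("at",(s["tcp_pos"]*1000).round(1),"psi",np.degrees(np.arctan2(yy[1],yy[0])).round(2),"t",s["t"],"q",s["joint_positions"].round(2),"F",s["ft_force"].round(1),"w",round(s["grip_width"],3))
    print("shift",d.round(1),"turn",(A.inv()*B).as_rotvec(degrees=True).round(2))
E
cat > rel.py <<'E'
import sys; from h import *
rel(*map(float,sys.argv[1:]))
E
python3 rel.py 543.4 6.7 180 -10
```

```text
at [121.  510.6 241.8] psi 76.66 t 0.1 q [ 1.11  0.31  1.5   0.    1.33 -0.22] F [-0.1 -0.3 -0.7] w 0.999
shift [-527.3 -392.8   62.1] turn [-6.000e-02  4.000e-02  8.666e+01]
```

```bash
python3 -m pendant '[{"x":-44,"y":-33,"z":5,"rz":7},{"x":-88,"y":-66,"z":10,"rz":14},{"x":-132,"y":-98,"z":15,"rz":22},{"x":-176,"y":-131,"z":21,"rz":29},{"x":-220,"y":-164,"z":26,"rz":36},{"x":-264,"y":-196,"z":31,"rz":43},{"x":-308,"y":-229,"z":36,"rz":51},{"x":-352,"y":-262,"z":41,"rz":58},{"x":-396,"y":-295,"z":46,"rz":65},{"x":-440,"y":-327,"z":52,"rz":72},{"x":-484,"y":-360,"z":57,"rz":80},{"x":-527,"y":-393,"z":62,"rz":86.7}]' -1 40
python3 rel.py 543.4 6.7 180 -10
```

```text
at [121.  510.6 241.8] psi 76.66 t 0.1 q [ 1.11  0.31  1.5   0.    1.33 -0.22] F [-0.1 -0.3 -0.7] w 0.999
shift [-527.3 -392.8   62.1] turn [-6.000e-02  4.000e-02  8.666e+01]invalid input at $[0]: expected keys x, y, z, rx, ry, rz
```

```bash
python3 -m pendant '[{"x":-44,"y":-33,"z":5,"rx":0,"ry":0,"rz":7},{"x":-88,"y":-66,"z":10,"rx":0,"ry":0,"rz":14},{"x":-132,"y":-98,"z":15,"rx":0,"ry":0,"rz":22},{"x":-176,"y":-131,"z":21,"rx":0,"ry":0,"rz":29},{"x":-220,"y":-164,"z":26,"rx":0,"ry":0,"rz":36},{"x":-264,"y":-196,"z":31,"rx":0,"ry":0,"rz":43},{"x":-308,"y":-229,"z":36,"rx":0,"ry":0,"rz":51},{"x":-352,"y":-262,"z":41,"rx":0,"ry":0,"rz":58},{"x":-396,"y":-295,"z":46,"rx":0,"ry":0,"rz":65},{"x":-440,"y":-327,"z":52,"rx":0,"ry":0,"rz":72},{"x":-484,"y":-360,"z":57,"rx":0,"ry":0,"rz":80},{"x":-527,"y":-393,"z":62,"rx":0,"ry":0,"rz":86.7}]' -1 40
python3 rel.py 543.4 6.7 180 -10
python3 - <<'E'
from h import *
d,w=cloud("wrist"); cv2.imwrite("pics/w1.png",d["image"]); np.savez("w1.npz",w=w,i=d["image"])
E
```

```text
t: 1.6
tcp_pos: [0.5441, 0.0053, 0.1798]
orientation: [-0.0, 0.768, 0.641, -0.0]
ft_force: [0.3, 0.1, 0.4]
grip_width: 0.997
grip_force: 0.0
at [544.1   5.3 179.8] psi -10.29 t 1.6 q [-0.21  0.41  1.53  0.    1.2  -0.03] F [0.3 0.1 0.4] w 0.997
shift [ 1.3 -0.9 -0.2] turn [-0.03 -0.01 -0.29]
```

View pics/w1.png

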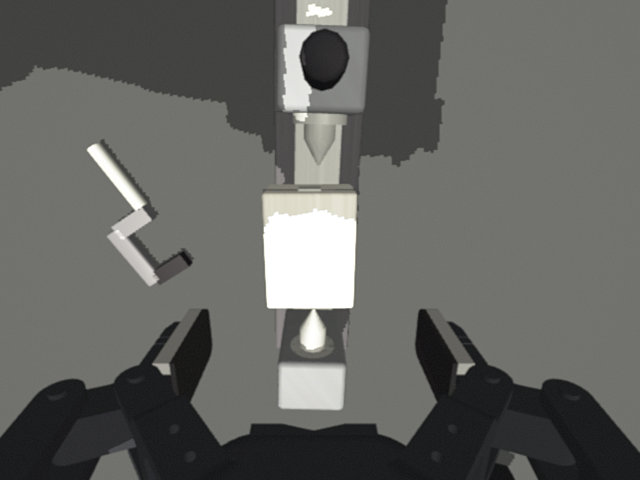

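The wrist view shows the case at (310,247), the handle at (324,55), the tail point at (320,150) and the fixed point at (313,325). I'll cross-check the positions.

Run:
```python
from h import *
w=np.load("w1.npz")["w"]*1000;z=w[...,2];v,u=np.mgrid[:480,:640]
def rect(n,m):
    k,l,st,_=cv2.connectedComponentsWithStats((m&np.isfinite(z)).astype(np.uint8)); m=l==1+np.argmax(st[1:,4])
    r=cv2.minAreaRect(w[m][:,:2].astype(np.float32)); print(n,np.round(r[0],1),np.round(r[1],1),round(r[2],2),np.median(z[m]).round(1))
b=lambda a,c,e,g:(u>a)&(u<c)&(v>e)&(v<g)
rect("case",b(240,380,180,315)&(z>92)&(z<106))
rect("handle",b(290,360,20,95)&(z>136)); rect("tblk",b(260,380,20,130)&(z>92)&(z<106))
rect("head",b(270,350,350,420)&(z>92)&(z<106)); rect("bed",b(265,375,0,200)&(z>14)&(z<27))
```

```text
case [541.6   8.2] [79.6 58.1] 79.82 99.4
handle [567.3 110.7] [21.2 21.1] 61.87 142.2
tblk [567. 108.] [49.9 49.8] 78.13 100.2
head [523.9 -94.7] [42.7 49.8] 78.03 99.3
bed [557.   60.9] [61.7 69.1] 77.74 15.7
```

```bash
python3 -m pendant '[{"x":2,"y":-2,"z":35,"rx":0,"ry":0,"rz":0},{"x":2,"y":-2,"z":70,"rx":0,"ry":0,"rz":0},{"x":2,"y":-2,"z":95,"rx":0,"ry":0,"rz":0},{"x":2,"y":-2,"z":102,"rx":0,"ry":0,"rz":0},{"x":2,"y":-2,"z":102,"rx":0,"ry":0,"rz":0}]' -1 40
python3 -m pendant '[{"x":0,"y":0,"z":0,"rx":0,"ry":0,"rz":0},{"x":0,"y":0,"z":0,"rx":0,"ry":0,"rz":0},{"x":0,"y":0,"z":0,"rx":0,"ry":0,"rz":0},{"x":0,"y":0,"z":0,"rx":0,"ry":0,"rz":0},{"x":0,"y":0,"z":0,"rx":0,"ry":0,"rz":0},{"x":0,"y":0,"z":0,"rx":0,"ry":0,"rz":0}]' 1 40
python3 rel.py 543.4 6.7 180 -10
```

```text
t: 2.28
tcp_pos: [0.5418, 0.0092, 0.0786]
orientation: [0.0, 0.766, 0.643, 0.0]
ft_force: [0.7, 0.3, 1.0]
grip_width: 1.0
grip_force: 0.0
t: 3.02
tcp_pos: [0.5423, 0.0091, 0.0793]
orientation: [0.001, 0.766, 0.643, 0.001]
ft_force: [-0.6, -0.2, 6.5]
grip_width: 0.666
grip_force: 42.6
at [542.3   9.1  79.3] psi -10.04 t 3.025 q [-0.2   0.53  1.64  0.    0.97 -0.02] F [-0.6 -0.2  6.5] w 0.666
shift [  -2.1    1.7 -100.7] turn [ 0.13 -0.   -0.04]
```

```bash
python3 -m pendant '[{"x":0,"y":0,"z":-20,"rx":0,"ry":0,"rz":0},{"x":0,"y":0,"z":-60,"rx":0,"ry":0,"rz":0},{"x":0,"y":0,"z":-80,"rx":0,"ry":0,"rz":0}]' - 40
python3 rel.py 441 -331 150 -12.4
```

```text
t: 3.4
tcp_pos: [0.5418, 0.0092, 0.1598]
orientation: [0.0, 0.766, 0.643, 0.0]
ft_force: [-0.1, 0.1, -2.9]
grip_width: 0.669
grip_force: 44.7
at [541.8   9.2 159.8] psi -10.03 t 3.4 q [-0.2   0.43  1.56 -0.    1.15 -0.02] F [-0.1  0.1 -2.9] w 0.669
shift [-352.5  -40.     9.8] turn [0.07 0.   2.37]
```

```bash
python3 -m pendant '[{"x":-30,"y":-3,"z":0,"rx":0,"ry":0,"rz":0},{"x":-75,"y":-8,"z":0,"rx":0,"ry":0,"rz":0},{"x":-125,"y":-14,"z":0,"rx":0,"ry":0,"rz":1},{"x":-175,"y":-20,"z":0,"rx":0,"ry":0,"rz":1},{"x":-225,"y":-26,"z":0,"rx":0,"ry":0,"rz":2},{"x":-275,"y":-31,"z":0,"rx":0,"ry":0,"rz":2.4},{"x":-320,"y":-36,"z":5,"rx":0,"ry":0,"rz":2.4},{"x":-345,"y":-39,"z":10,"rx":0,"ry":0,"rz":2.4},{"x":-352.5,"y":-40,"z":10,"rx":0,"ry":0,"rz":2.4},{"x":-352.5,"y":-40,"z":10,"rx":0,"ry":0,"rz":2.4}]' - 40
python3 rel.py 441 -331 90 -12.4
python3 - <<'E'
from h import *
for n in("top","wrist"):
    d,w=cloud(n); np.savez(n+"2.npz",w=w,i=d["image"])
    cv2.imwrite(f"pics/{n}2.png",d["image"])
w=np.load("top2.npz")["w"]*1000;z=w[...,2];v,u=np.mgrid[:480,:640]
E
```

```text
t: 4.65
tcp_pos: [0.4408, -0.3305, 0.1482]
orientation: [-0.0, 0.78, 0.626, 0.0]
ft_force: [0.7, 0.0, -3.1]
grip_width: 0.668
grip_force: 44.6
at [ 440.8 -330.5  148.2] psi -12.45 t 4.65 q [-0.86  0.46  1.55  0.    1.14 -0.64] F [ 0.7  0.  -3.1] w 0.668
shift [-0.5  0.3 58.2] turn [-0.03 -0.03 -0.05]
```

View pics/wrist2.png

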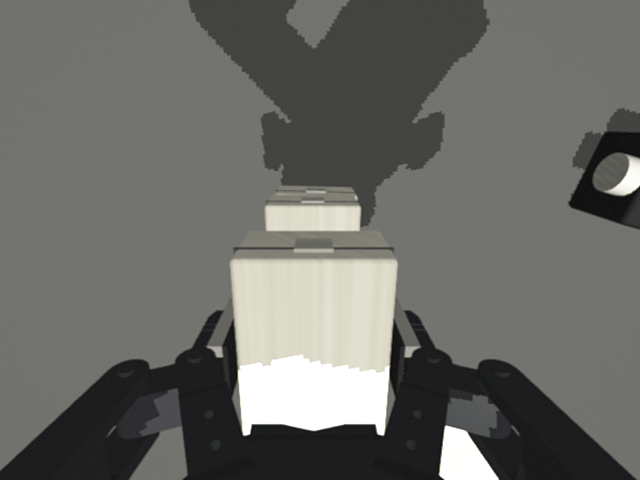

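The held case is at (313,262), with the column's far edge visible behind it at about (312,200). I'll measure the relative offset in this one view.

Run:
```python
from h import *
w=np.load("wrist2.npz")["w"]*1000;z=w[...,2]
a=np.radians(-12.4); X=np.array([-np.sin(a),np.cos(a)]);Y=np.array([np.cos(a),np.sin(a)])
T=np.array([440.8,-330.5])
p=w[...,:2]-T; px=p@X; py=p@Y
v,u=np.mgrid[:480,:640]; 
for n,m in(("held",(v<420)&(v>225)&(u>225)&(u<400)&(z>150)&(abs(py)<40)),("col",(v<235)&(v>180)&(u>255)&(u<370)&(z>66)&(z<82))):
    k,l,st,_=cv2.connectedComponentsWithStats(m.astype(np.uint8)); m=l==1+np.argmax(st[1:,4])
    zz=np.median(z[m]); m&=abs(z-zz)<4
    r=cv2.minAreaRect(w[m][:,:2].astype(np.float32))
    print(n,m.sum(),"ztop",zz.round(1),"far x",np.percentile(px[m],99.5).round(1),"y",np.percentile(py[m],[.5,99.5]).round(1),np.round(r,1).tolist() if 0 else r)
```

```text
held 26135 ztop 168.2 far x 37.7 y [-29.3  28.3] ((440.68218994140625, -327.2916564941406), (70.57848358154297, 63.792999267578125), 77.179443359375)
col 2562 ztop 72.4 far x 34.7 y [-29.5  27.5] ((445.6361389160156, -304.0216064453125), (16.42936897277832, 58.21818923950195), 77.27290344238281)
```

```bash
python3 -m pendant '[{"x":-3,"y":0,"z":20,"rx":0,"ry":0,"rz":0},{"x":-3,"y":0,"z":40,"rx":0,"ry":0,"rz":0},{"x":-3,"y":0,"z":52,"rx":0,"ry":0,"rz":0},{"x":-3,"y":0,"z":57,"rx":0,"ry":0,"rz":0},{"x":-3,"y":0,"z":59,"rx":0,"ry":0,"rz":0},{"x":-3,"y":0,"z":59,"rx":0,"ry":0,"rz":0}]' - 40
python3 rel.py 441 -331 90 -12.4
```

```text
t: 5.5
tcp_pos: [0.4403, -0.334, 0.0897]
orientation: [0.0, 0.78, 0.626, 0.0]
ft_force: [0.5, 0.2, -2.6]
grip_width: 0.669
grip_force: 44.6
at [ 440.3 -334.    89.7] psi -12.43 t 5.5 q [-0.86  0.54  1.6   0.    1.01 -0.64] F [ 0.5  0.2 -2.6] w 0.669
shift [ 3.  -0.  -0.3] turn [ 0.03  0.02 -0.03]
```

Not yet in contact, so I'll go down slightly further, release and retreat.

```bash
python3 -m pendant '[{"x":0,"y":0,"z":1,"rx":0,"ry":0,"rz":0},{"x":0,"y":0,"z":1.5,"rx":0,"ry":0,"rz":0},{"x":0,"y":0,"z":1.5,"rx":0,"ry":0,"rz":0}]' - 40
python3 -m pendant '[{"x":0,"y":0,"z":0,"rx":0,"ry":0,"rz":0},{"x":0,"y":0,"z":0,"rx":0,"ry":0,"rz":0},{"x":0,"y":0,"z":0,"rx":0,"ry":0,"rz":0},{"x":0,"y":0,"z":0,"rx":0,"ry":0,"rz":0},{"x":0,"y":0,"z":-30,"rx":0,"ry":0,"rz":0},{"x":0,"y":0,"z":-70,"rx":0,"ry":0,"rz":0},{"x":0,"y":0,"z":-100,"rx":0,"ry":0,"rz":0}]' -1 40
python3 - <<'E'
from h import *
d,w=cloud("wrist"); cv2.imwrite("pics/w3.png",d["image"])
rel(568,110.7,200,-11.9)
E
```

```text
t: 5.88
tcp_pos: [0.4403, -0.3341, 0.0886]
orientation: [0.001, 0.78, 0.626, 0.0]
ft_force: [-2.4, 0.9, 5.5]
grip_width: 0.673
grip_force: 45.5
t: 6.75
tcp_pos: [0.4403, -0.334, 0.1894]
orientation: [0.001, 0.78, 0.626, 0.0]
ft_force: [-0.3, 0.3, -0.5]
grip_width: 0.997
grip_force: 0.0
at [ 441.2 -335.   193.2] psi -12.43 t 6.8 q [-0.86  0.41  1.49 -0.    1.23 -0.64] F [ 1.2 -0.5  3.5] w 0.998
shift [462.5  27.9  -8.7] turn [ 0.32  0.25 -0.53]
```

View pics/w3.png

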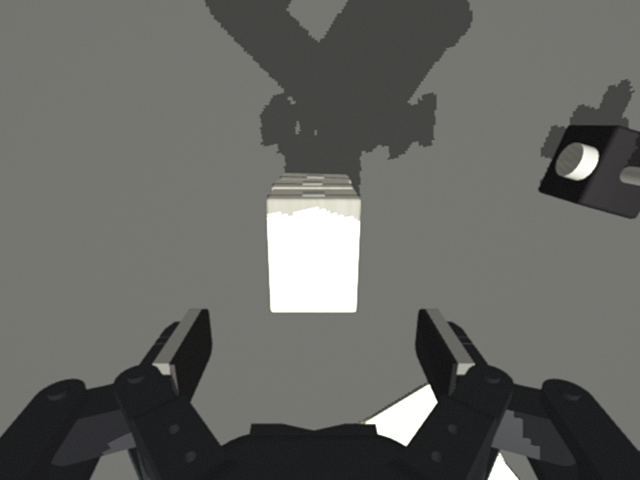

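The case is squarely stacked (310,255). Next is the tailstock handle.

```bash
python3 -m pendant '[{"x":25,"y":1,"z":-4,"rx":0,"ry":0,"rz":0},{"x":70,"y":4,"z":-4,"rx":0,"ry":0,"rz":0},{"x":115,"y":7,"z":-4,"rx":0,"ry":0,"rz":0},{"x":160,"y":10,"z":-4,"rx":0,"ry":0,"rz":0},{"x":205,"y":12,"z":-4,"rx":0,"ry":0,"rz":0},{"x":250,"y":15,"z":-4,"rx":0,"ry":0,"rz":0},{"x":295,"y":18,"z":-4,"rx":0,"ry":0,"rz":0},{"x":340,"y":20,"z":-4,"rx":0,"ry":0,"rz":0},{"x":385,"y":23,"z":-4,"rx":0,"ry":0,"rz":-0.5},{"x":430,"y":26,"z":-4,"rx":0,"ry":0,"rz":-0.5},{"x":455,"y":28,"z":-4,"rx":0,"ry":0,"rz":-0.5},{"x":462,"y":28,"z":-4,"rx":0,"ry":0,"rz":-0.5}]' -1 40
python3 rel.py 568 110.7 118 -11.9
```

```text
t: 8.3
tcp_pos: [0.567, 0.1123, 0.1914]
orientation: [-0.0, 0.776, 0.63, -0.0]
ft_force: [0.4, -0.7, -0.1]
grip_width: 0.995
grip_force: 0.0
at [567.  112.3 191.4] psi -11.84 t 8.3 q [-0.01  0.47  1.41 -0.    1.27  0.2 ] F [ 0.4 -0.7 -0.1] w 0.995
shift [-1.4  1.3 73.4] turn [-0.02  0.01  0.06]
```

```bash
python3 -m pendant '[{"x":-1,"y":1,"z":25,"rx":0,"ry":0,"rz":0},{"x":-1,"y":1,"z":50,"rx":0,"ry":0,"rz":0},{"x":-1,"y":1,"z":68,"rx":0,"ry":0,"rz":0},{"x":-1,"y":1,"z":73,"rx":0,"ry":0,"rz":0},{"x":-1,"y":1,"z":73,"rx":0,"ry":0,"rz":0}]' -1 40
python3 -m pendant '[{"x":0,"y":0,"z":0,"rx":0,"ry":0,"rz":0},{"x":0,"y":0,"z":0,"rx":0,"ry":0,"rz":0},{"x":0,"y":0,"z":0,"rx":0,"ry":0,"rz":0},{"x":0,"y":0,"z":0,"rx":0,"ry":0,"rz":0},{"x":0,"y":0,"z":0,"rx":0,"ry":0,"rz":0},{"x":0,"y":0,"z":0,"rx":0,"ry":0,"rz":0},{"x":0,"y":0,"z":0,"rx":0,"ry":0,"rz":0},{"x":0,"y":0,"z":0,"rx":0,"ry":0,"rz":0}]' 1 60
python3 rel.py 568 110.7 118 -11.9
```

```text
t: 8.93
tcp_pos: [0.5679, 0.1096, 0.1191]
orientation: [0.0, 0.777, 0.63, 0.0]
ft_force: [0.1, 0.2, -0.1]
grip_width: 1.002
grip_force: 0.0
t: 9.93
tcp_pos: [0.5678, 0.1101, 0.1191]
orientation: [0.0, 0.777, 0.63, 0.0]
ft_force: [-3.4, 0.4, 6.0]
grip_width: 0.239
grip_force: 58.6
at [567.8 110.1 119.1] psi -11.93 t 9.925 q [-0.01  0.55  1.49 -0.    1.11  0.2 ] F [-3.4  0.4  6. ] w 0.239
shift [0.6 0.1 1.1] turn [ 0.01 -0.   -0.03]
```

```bash
python3 -m pendant '[{"x":5,"y":0,"z":0,"rx":0,"ry":0,"rz":0},{"x":13,"y":0,"z":0,"rx":0,"ry":0,"rz":0},{"x":21,"y":0,"z":0,"rx":0,"ry":0,"rz":0},{"x":29,"y":0,"z":0,"rx":0,"ry":0,"rz":0},{"x":37,"y":0,"z":0,"rx":0,"ry":0,"rz":0},{"x":45,"y":0,"z":0,"rx":0,"ry":0,"rz":0},{"x":51,"y":0,"z":0,"rx":0,"ry":0,"rz":0},{"x":53,"y":0,"z":0,"rx":0,"ry":0,"rz":0},{"x":53,"y":0,"z":0,"rx":0,"ry":0,"rz":0}]' - 60
python3 -m pendant '[{"x":0,"y":0,"z":0,"rx":0,"ry":0,"rz":0},{"x":0,"y":0,"z":0,"rx":0,"ry":0,"rz":0},{"x":0,"y":0,"z":0,"rx":0,"ry":0,"rz":0},{"x":0,"y":0,"z":0,"rx":0,"ry":0,"rz":0},{"x":0,"y":0,"z":-40,"rx":0,"ry":0,"rz":0},{"x":0,"y":0,"z":-80,"rx":0,"ry":0,"rz":0}]' -1 60
python3 rel.py 509.3 375.6 130 -21.8
```

```text
t: 11.05
tcp_pos: [0.5787, 0.1617, 0.1191]
orientation: [0.0, 0.777, 0.63, -0.0]
ft_force: [-2.8, -1.3, 5.6]
grip_width: 0.242
grip_force: 58.9
t: 11.8
tcp_pos: [0.5786, 0.1619, 0.1997]
orientation: [-0.0, 0.777, 0.63, -0.0]
ft_force: [0.2, -0.6, -0.7]
grip_width: 1.002
grip_force: 0.0
at [578.6 161.9 199.7] psi -11.94 t 11.8 q [0.08 0.51 1.32 0.   1.31 0.29] F [ 0.2 -0.6 -0.7] w 1.002
shift [ 194.7 -111.9   69.7] turn [-0.04  0.01  9.86]
```

```bash
python3 -m pendant '[{"x":20,"y":-11,"z":0,"rx":0,"ry":0,"rz":1},{"x":58,"y":-33,"z":0,"rx":0,"ry":0,"rz":3},{"x":97,"y":-56,"z":10,"rx":0,"ry":0,"rz":5},{"x":136,"y":-78,"z":25,"rx":0,"ry":0,"rz":7},{"x":175,"y":-100,"z":45,"rx":0,"ry":0,"rz":9},{"x":191,"y":-110,"z":50,"rx":0,"ry":0,"rz":9.9},{"x":194.7,"y":-112,"z":50,"rx":0,"ry":0,"rz":9.9},{"x":194.7,"y":-112,"z":50,"rx":0,"ry":0,"rz":9.9}]' -1 60
python3 - <<'E'
from h import *
d,w=cloud("wrist"); cv2.imwrite("pics/w4.png",d["image"]); np.savez("w4.npz",w=w,i=d["image"])
w=w*1000;z=w[...,2]
v,u=np.mgrid[:480,:640]
def rect(n,m):
    k,l,st,_=cv2.connectedComponentsWithStats((m&np.isfinite(z)).astype(np.uint8)); m=l==1+np.argmax(st[1:,4])
    r=cv2.minAreaRect(w[m][:,:2].astype(np.float32)); print(n,np.round(r[0],1),np.round(r[1],1),round(r[2],2),np.percentile(z[m],[50,99]).round(1))
m=(u>220)&(u<400)&(v<430)
rect("core",m&(z>34)&(z<60)); rect("tray",m&(z>4)&(z<60))
rel(509.3,375.6,28,-21.8)
E
```

```text
t: 12.8
tcp_pos: [0.5099, 0.3752, 0.1492]
orientation: [0.0, 0.828, 0.56, 0.0]
ft_force: [0.2, -0.4, -0.3]
grip_width: 1.003
grip_force: 0.0
core [507.9 376.3] [119.9  38.5] 68.2 [46.2 49.4]
tray [507.7 376.1] [149.2  80.1] 68.04 [16.4 49.1]
at [510.  374.9 149.3] psi -21.87 t 12.85 q [ 0.45  0.63  1.27 -0.    1.25  0.83] F [ 0.   0.3 -0.2] w 0.999
shift [  0.3  -1.  121.3] turn [ 0.04 -0.03 -0.07]
```

View pics/w4.png

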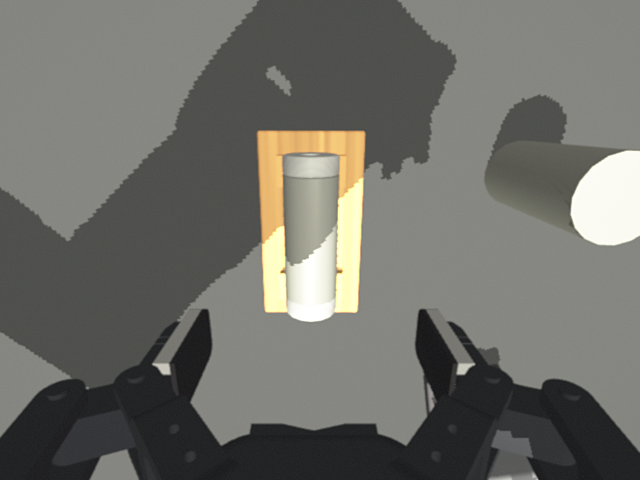

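The core is at (311,235), clear of the cleats along its middle. I'll grip 18 mm off-centre on the head side so the fingers come down between the saddles.

```bash
python3 rel.py 501.6 359.4 21 -21.8
python3 -m pendant '[{"x":-10,"y":-2,"z":25,"rx":0,"ry":0,"rz":0},{"x":-17.5,"y":-2,"z":60,"rx":0,"ry":0,"rz":0},{"x":-17.5,"y":-2,"z":95,"rx":0,"ry":0,"rz":0},{"x":-17.5,"y":-2,"z":118,"rx":0,"ry":0,"rz":0},{"x":-17.5,"y":-2,"z":128,"rx":0,"ry":0,"rz":0},{"x":-17.5,"y":-2,"z":128,"rx":0,"ry":0,"rz":0}]' -1 60
python3 rel.py 501.6 359.4 21 -21.8
```

```text
at [510.  374.9 149.3] psi -21.87 t 12.85 q [ 0.45  0.63  1.27 -0.    1.25  0.83] F [ 0.   0.3 -0.2] w 0.999
shift [-17.6  -2.1 128.3] turn [ 0.04 -0.03 -0.07]
t: 13.6
tcp_pos: [0.5014, 0.3597, 0.021]
orientation: [0.0, 0.828, 0.56, 0.0]
ft_force: [-0.3, 0.0, 0.7]
grip_width: 0.997
grip_force: 0.0
at [501.4 359.7  21. ] psi -21.87 t 13.6 q [ 0.43  0.75  1.42 -0.    0.97  0.81] F [-0.3  0.   0.7] w 0.997
shift [-0.2  0.2  0. ] turn [ 0.    0.   -0.07]
```

```bash
python3 -m pendant '[{"x":0,"y":0,"z":0,"rx":0,"ry":0,"rz":0},{"x":0,"y":0,"z":0,"rx":0,"ry":0,"rz":0},{"x":0,"y":0,"z":0,"rx":0,"ry":0,"rz":0},{"x":0,"y":0,"z":0,"rx":0,"ry":0,"rz":0},{"x":0,"y":0,"z":0,"rx":0,"ry":0,"rz":0},{"x":0,"y":0,"z":0,"rx":0,"ry":0,"rz":0},{"x":0,"y":0,"z":0,"rx":0,"ry":0,"rz":0},{"x":0,"y":0,"z":0,"rx":0,"ry":0,"rz":0}]' 1 80
python3 -m pendant '[{"x":0,"y":0,"z":-10,"rx":0,"ry":0,"rz":0},{"x":0,"y":0,"z":-35,"rx":0,"ry":0,"rz":0},{"x":0,"y":0,"z":-75,"rx":0,"ry":0,"rz":0},{"x":0,"y":0,"z":-115,"rx":0,"ry":0,"rz":0},{"x":0,"y":0,"z":-155,"rx":0,"ry":0,"rz":0},{"x":0,"y":0,"z":-175,"rx":0,"ry":0,"rz":0},{"x":0,"y":0,"z":-180,"rx":0,"ry":0,"rz":0}]' - 80
python3 rel.py 546 3.7 200 -11.9
```

```text
t: 14.6
tcp_pos: [0.5016, 0.3602, 0.0219]
orientation: [0.0, 0.828, 0.56, 0.001]
ft_force: [-2.2, -1.8, 4.2]
grip_width: 0.445
grip_force: 79.9
t: 15.48
tcp_pos: [0.5011, 0.3601, 0.2019]
orientation: [0.0, 0.828, 0.56, 0.001]
ft_force: [0.2, 0.4, -6.0]
grip_width: 0.446
grip_force: 80.9
at [501.1 360.1 201.9] psi -21.83 t 15.475 q [ 0.43  0.55  1.26 -0.    1.34  0.81] F [ 0.2  0.4 -6. ] w 0.446
shift [-314.2  174.2    1.8] turn [ 0.06 -0.05 -9.93]
```

```bash
python3 -m pendant '[{"x":-18,"y":10,"z":0,"rx":0,"ry":0,"rz":-1},{"x":-50,"y":28,"z":0,"rx":0,"ry":0,"rz":-2},{"x":-85,"y":47,"z":0,"rx":0,"ry":0,"rz":-3},{"x":-120,"y":66,"z":0,"rx":0,"ry":0,"rz":-4},{"x":-155,"y":86,"z":0,"rx":0,"ry":0,"rz":-5},{"x":-190,"y":105,"z":0,"rx":0,"ry":0,"rz":-6},{"x":-225,"y":125,"z":0,"rx":0,"ry":0,"rz":-7},{"x":-260,"y":144,"z":0,"rx":0,"ry":0,"rz":-8},{"x":-290,"y":161,"z":0,"rx":0,"ry":0,"rz":-9},{"x":-308,"y":171,"z":0,"rx":0,"ry":0,"rz":-10},{"x":-314,"y":174,"z":0,"rx":0,"ry":0,"rz":-10},{"x":-314,"y":174,"z":0,"rx":0,"ry":0,"rz":-10}]' - 80
python3 - <<'E'
from h import *
d,w=cloud("wrist"); cv2.imwrite("pics/w5.png",d["image"]); np.savez("w5.npz",w=w,i=d["image"])
rel(546,3.7,66,-11.9)
E
```

```text
t: 16.98
tcp_pos: [0.5455, 0.0042, 0.2002]
orientation: [-0.001, 0.776, 0.63, -0.0]
ft_force: [0.3, 0.4, -3.8]
grip_width: 0.444
grip_force: 81.0
at [545.5   4.6 200.4] psi -11.83 t 17.025 q [-0.21  0.39  1.5   0.    1.25 -0.  ] F [-0.1 -0.1 -4.9] w 0.441
shift [ -0.8   0.8 134.4] turn [-0.05 -0.01  0.07]
```

View pics/w5.png

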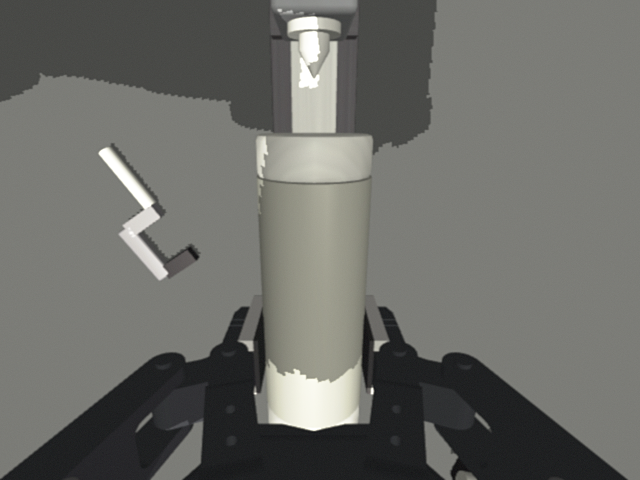

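The core at (315,280) is lined up with the tail point at (315,75). I'll measure the core's end, axis and tilt, and the tail tip.

Run:
```python
from h import *
w=np.load("w5.npz")["w"]*1000;z=w[...,2];v,u=np.mgrid[:480,:640]
O=np.array([546,3.7]);a=np.radians(78.1);Y=np.array([np.cos(a),np.sin(a)]);X=np.array([np.sin(a),-np.cos(a)])
p=w[...,:2]-O;by=p@Y;bx=p@X
m=(v>125)&(v<420)&(u>250)&(u<385)&(z>185)&(z<250)&(abs(bx)<21)
print("core far y",np.percentile(by[m],99.7).round(1))
for lo in range(0,80,15):
    s=m&(by>lo)&(by<lo+15)
    if s.sum()>50: print(lo,s.sum(),"ctr x",np.percentile(bx[s],[1,50,99]).round(1),"ztop",np.percentile(z[s],98).round(1))
t=(v>30)&(v<85)&(u>295)&(u<335)&(z>55)&(z<105)
print("tail tip y",np.percentile(by[t],[.5,1]).round(1),"x",np.median(bx[t&(by<np.percentile(by[t],20))]).round(1))
bd=(z>13)&(z<26)&(u>260)&(u<365)&(v<130);print("bed x",np.percentile(bx[bd],[1,99]).round(1))
```

```text
core far y 77.8
0 4892 ctr x [-20.6   2.   20.7] ztop 244.2
15 4034 ctr x [-19.9  -1.4  17.6] ztop 227.3
30 4536 ctr x [-19.9  -1.1  17.6] ztop 227.2
45 5110 ctr x [-19.9  -1.1  17.6] ztop 227.1
60 5738 ctr x [-19.5  -1.1  17.3] ztop 227.0
75 1407 ctr x [-19.2  -1.1  17. ] ztop 226.6
tail tip y [109.6 110.4] x -1.0
bed x [-35.   33.1]
```

```bash
python3 -m pendant '[{"x":0,"y":0,"z":20,"rx":0,"ry":0,"rz":0},{"x":0,"y":0,"z":50,"rx":0,"ry":0,"rz":0},{"x":0,"y":0,"z":80,"rx":0,"ry":0,"rz":0},{"x":0,"y":0,"z":105,"rx":0,"ry":0,"rz":0},{"x":0,"y":0,"z":120,"rx":0,"ry":0,"rz":0},{"x":0,"y":0,"z":128,"rx":0,"ry":0,"rz":0},{"x":0,"y":0,"z":131,"rx":0,"ry":0,"rz":0},{"x":0,"y":0,"z":132,"rx":0,"ry":0,"rz":0},{"x":0,"y":0,"z":132,"rx":0,"ry":0,"rz":0}]' - 80
python3 rel.py 546 3.7 66 -11.9
```

```text
t: 18.15
tcp_pos: [0.546, 0.0038, 0.0693]
orientation: [0.0, 0.776, 0.63, 0.0]
ft_force: [0.3, 0.1, -5.0]
grip_width: 0.445
grip_force: 81.0
at [546.    3.8  69.3] psi -11.84 t 18.15 q [-0.21  0.55  1.63 -0.    0.96 -0.  ] F [ 0.3  0.1 -5. ] w 0.445
shift [-0.1 -0.   3.3] turn [0.05 0.   0.06]
```

```bash
python3 -m pendant '[{"x":0,"y":0,"z":1,"rx":0,"ry":0,"rz":0},{"x":0,"y":0,"z":2,"rx":0,"ry":0,"rz":0},{"x":0,"y":0,"z":2.5,"rx":0,"ry":0,"rz":0},{"x":0,"y":0,"z":2.5,"rx":0,"ry":0,"rz":0}]' - 80
python3 rel.py 546 3.7 66 -11.9
```

```text
t: 18.65
tcp_pos: [0.546, 0.0038, 0.0675]
orientation: [0.0, 0.776, 0.63, 0.0]
ft_force: [-5.3, 0.4, 7.5]
grip_width: 0.448
grip_force: 82.4
at [546.    3.8  67.5] psi -11.83 t 18.65 q [-0.21  0.56  1.63 -0.    0.95 -0.  ] F [-5.3  0.4  7.5] w 0.448
shift [-0.1  0.1  1.5] turn [0.05 0.01 0.07]
```

It has made contact. I'll release and look.

```bash
python3 -m pendant '[{"x":0,"y":0,"z":0,"rx":0,"ry":0,"rz":0},{"x":0,"y":0,"z":0,"rx":0,"ry":0,"rz":0},{"x":0,"y":0,"z":0,"rx":0,"ry":0,"rz":0},{"x":0,"y":0,"z":0,"rx":0,"ry":0,"rz":0},{"x":0,"y":0,"z":0,"rx":0,"ry":0,"rz":0},{"x":0,"y":0,"z":-25,"rx":0,"ry":0,"rz":0},{"x":0,"y":0,"z":-65,"rx":0,"ry":0,"rz":0},{"x":0,"y":0,"z":-105,"rx":0,"ry":0,"rz":0},{"x":0,"y":0,"z":-130,"rx":0,"ry":0,"rz":0},{"x":0,"y":0,"z":-132,"rx":0,"ry":0,"rz":0}]' -1 60
cat > chk.py <<'E'
import sys; from h import *
d,w=cloud("wrist"); cv2.imwrite(sys.argv[1],d["image"])
w=w*1000;z=w[...,2];v,u=np.mgrid[:480,:640]
O=np.array([546,3.7]);a=np.radians(78.1);Y=np.array([np.cos(a),np.sin(a)]);X=np.array([np.sin(a),-np.cos(a)])
p=w[...,:2]-O;by=p@Y;bx=p@X
m=(abs(bx)<22)&(z>76)&(z<97.5)&(by>-60)&(by<100)
k,l,st,_=cv2.connectedComponentsWithStats(m.astype(np.uint8)); m=l==1+np.argmax(st[1:,4])
print("core y",np.percentile(by[m],[.3,99.7]).round(1))
for lo in range(-40,80,20):
    s=m&(by>lo)&(by<lo+20)
    if s.sum()>50: print(lo,"x",np.percentile(bx[s],[1,99]).round(1),"ztop",np.percentile(z[s],97).round(1))
h=(z>134)&(z<150)&(abs(bx)<15)&(by>60)&(by<190)
if h.sum(): r=cv2.minAreaRect(w[h][:,:2].astype(np.float32)); print("handle",r[0],r[1],"y",((np.array(r[0])-O)@Y).round(1))
rel(578.8,162,118,-11.9)
E
python3 chk.py pics/w6.png
```

```text
t: 19.9
tcp_pos: [0.5464, 0.0038, 0.1997]
orientation: [0.001, 0.776, 0.63, 0.001]
ft_force: [0.7, -1.0, -0.1]
grip_width: 1.001
grip_force: 0.0
core y [-58.9  77.4]
-40 x [-20.1  17.8] ztop 94.1
-20 x [-20.4  17.9] ztop 94.1
0 x [-20.5  17.7] ztop 94.1
20 x [-20.2  17.8] ztop 94.0
40 x [-20.3  18. ] ztop 93.9
60 x [-19.8  17.6] ztop 93.7
at [545.9   3.9 198.5] psi -11.84 t 19.95 q [-0.21  0.39  1.5  -0.    1.25 -0.  ] F [-0.2 -0.6 -0.2] w 1.002
shift [161.5  -0.3  80.5] turn [0.05 0.   0.06]
```

View pics/w6.png

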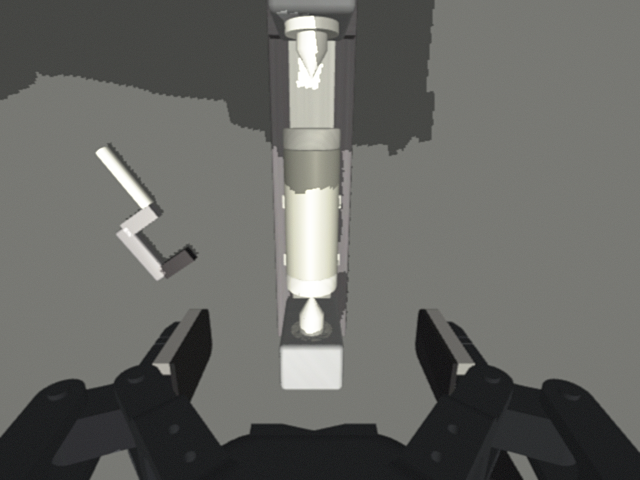

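The core lies level in the saddles (313,210), clear of the fixed point's tip (312,298). Now back to the handle.

```bash
python3 -m pendant '[{"x":20,"y":0,"z":0,"rx":0,"ry":0,"rz":0},{"x":60,"y":0,"z":0,"rx":0,"ry":0,"rz":0},{"x":100,"y":0,"z":0,"rx":0,"ry":0,"rz":0},{"x":140,"y":0,"z":0,"rx":0,"ry":0,"rz":0},{"x":161.5,"y":0,"z":20,"rx":0,"ry":0,"rz":0},{"x":161.5,"y":0,"z":50,"rx":0,"ry":0,"rz":0},{"x":161.5,"y":0,"z":75,"rx":0,"ry":0,"rz":0},{"x":161.5,"y":0,"z":80,"rx":0,"ry":0,"rz":0},{"x":161.5,"y":0,"z":80,"rx":0,"ry":0,"rz":0}]' -1 60
python3 -m pendant '[{"x":0,"y":0,"z":0,"rx":0,"ry":0,"rz":0},{"x":0,"y":0,"z":0,"rx":0,"ry":0,"rz":0},{"x":0,"y":0,"z":0,"rx":0,"ry":0,"rz":0},{"x":0,"y":0,"z":0,"rx":0,"ry":0,"rz":0},{"x":0,"y":0,"z":0,"rx":0,"ry":0,"rz":0},{"x":0,"y":0,"z":0,"rx":0,"ry":0,"rz":0},{"x":0,"y":0,"z":0,"rx":0,"ry":0,"rz":0},{"x":0,"y":0,"z":0,"rx":0,"ry":0,"rz":0}]' 1 100
python3 rel.py 566 102.2 119 -11.9
```

```text
t: 21.08
tcp_pos: [0.5789, 0.1625, 0.1182]
orientation: [-0.0, 0.776, 0.631, -0.0]
ft_force: [1.1, 1.4, 0.4]
grip_width: 0.998
grip_force: 0.0
t: 22.08
tcp_pos: [0.5788, 0.162, 0.1189]
orientation: [-0.0, 0.776, 0.63, 0.0]
ft_force: [-4.8, -0.4, 6.7]
grip_width: 0.232
grip_force: 97.5
at [578.8 162.  118.9] psi -11.84 t 22.075 q [0.08 0.59 1.41 0.   1.14 0.28] F [-4.8 -0.4  6.7] w 0.232
shift [-61.1  -0.3  -0.1] turn [-0.   -0.    0.06]
```

```bash
python3 -m pendant '[{"x":-5,"y":0,"z":0,"rx":0,"ry":0,"rz":0},{"x":-11,"y":0,"z":0,"rx":0,"ry":0,"rz":0},{"x":-17,"y":0,"z":0,"rx":0,"ry":0,"rz":0},{"x":-22,"y":0,"z":0,"rx":0,"ry":0,"rz":0},{"x":-26,"y":0,"z":0,"rx":0,"ry":0,"rz":0},{"x":-30,"y":0,"z":0,"rx":0,"ry":0,"rz":0},{"x":-34,"y":0,"z":0,"rx":0,"ry":0,"rz":0},{"x":-38,"y":0,"z":0,"rx":0,"ry":0,"rz":0},{"x":-42,"y":0,"z":0,"rx":0,"ry":0,"rz":0},{"x":-46,"y":0,"z":0,"rx":0,"ry":0,"rz":0},{"x":-49,"y":0,"z":0,"rx":0,"ry":0,"rz":0},{"x":-51,"y":0,"z":0,"rx":0,"ry":0,"rz":0}]' - 100
python3 rel.py 566 102.2 119 -11.9
```

```text
t: 23.58
tcp_pos: [0.5685, 0.1133, 0.1189]
orientation: [-0.001, 0.776, 0.63, 0.001]
ft_force: [-1.5, 8.8, 6.1]
grip_width: 0.232
grip_force: 97.7
at [568.5 113.3 118.9] psi -11.83 t 23.575 q [-0.01  0.55  1.48  0.    1.11  0.2 ] F [-1.5  8.8  6.1] w 0.232
shift [-11.4  -0.1  -0.1] turn [ 0.02 -0.15  0.07]
```

```bash
python3 -m pendant '[{"x":-2,"y":0,"z":0,"rx":0,"ry":0,"rz":0},{"x":-4,"y":0,"z":0,"rx":0,"ry":0,"rz":0},{"x":-6,"y":0,"z":0,"rx":0,"ry":0,"rz":0},{"x":-7,"y":0,"z":0,"rx":0,"ry":0,"rz":0},{"x":-7,"y":0,"z":0,"rx":0,"ry":0,"rz":0}]' - 100
python3 rel.py 566 102.2 119 -11.9
python3 -m pendant '[{"x":-1,"y":0,"z":0,"rx":0,"ry":0,"rz":0},{"x":-2,"y":0,"z":0,"rx":0,"ry":0,"rz":0},{"x":-2,"y":0,"z":0,"rx":0,"ry":0,"rz":0}]' - 100
python3 rel.py 566 102.2 119 -11.9
```

```text
t: 24.2
tcp_pos: [0.567, 0.1064, 0.1189]
orientation: [-0.001, 0.776, 0.63, 0.001]
ft_force: [-1.8, 7.3, 6.0]
grip_width: 0.231
grip_force: 97.7
at [567.  106.4 118.9] psi -11.83 t 24.2 q [-0.02  0.54  1.49  0.    1.1   0.19] F [-1.8  7.3  6. ] w 0.231
shift [-4.3 -0.1 -0.1] turn [ 0.01 -0.14  0.07]
t: 24.58
tcp_pos: [0.5667, 0.1047, 0.1189]
orientation: [-0.001, 0.776, 0.63, 0.001]
ft_force: [-1.2, 9.1, 4.9]
grip_width: 0.233
grip_force: 97.7
at [566.7 104.7 118.9] psi -11.83 t 24.575 q [-0.02  0.54  1.5   0.    1.1   0.18] F [-1.2  9.1  4.9] w 0.233
shift [-2.6 -0.1 -0.1] turn [ 0.02 -0.16  0.07]
```

```bash
python3 -m pendant '[{"x":-1,"y":0,"z":0,"rx":0,"ry":0,"rz":0},{"x":-1.5,"y":0,"z":0,"rx":0,"ry":0,"rz":0},{"x":-1.5,"y":0,"z":0,"rx":0,"ry":0,"rz":0}]' - 100
python3 -m pendant '[{"x":-0.5,"y":0,"z":0,"rx":0,"ry":0,"rz":0},{"x":-1,"y":0,"z":0,"rx":0,"ry":0,"rz":0},{"x":-1,"y":0,"z":0,"rx":0,"ry":0,"rz":0}]' - 100
```

```text
t: 24.95
tcp_pos: [0.5664, 0.1034, 0.1189]
orientation: [-0.001, 0.776, 0.63, 0.001]
ft_force: [-0.7, 10.0, 5.3]
grip_width: 0.237
grip_force: 97.7
t: 25.32
tcp_pos: [0.5662, 0.1025, 0.1189]
orientation: [-0.001, 0.776, 0.63, 0.001]
ft_force: [-0.9, 10.6, 4.0]
grip_width: 0.229
grip_force: 97.7
```

```bash
python3 -m pendant '[{"x":-1,"y":0,"z":0,"rx":0,"ry":0,"rz":0},{"x":-1.5,"y":0,"z":0,"rx":0,"ry":0,"rz":0},{"x":-1.5,"y":0,"z":0,"rx":0,"ry":0,"rz":0}]' - 100
python3 -m pendant '[{"x":-1,"y":0,"z":0,"rx":0,"ry":0,"rz":0},{"x":-1.5,"y":0,"z":0,"rx":0,"ry":0,"rz":0},{"x":-1.5,"y":0,"z":0,"rx":0,"ry":0,"rz":0}]' - 100
```

```text
t: 25.7
tcp_pos: [0.5659, 0.1014, 0.1189]
orientation: [-0.001, 0.776, 0.63, 0.002]
ft_force: [1.0, 13.3, 4.8]
grip_width: 0.231
grip_force: 97.6
t: 26.08
tcp_pos: [0.5658, 0.1008, 0.1189]
orientation: [-0.001, 0.776, 0.631, 0.003]
ft_force: [2.9, 18.3, 3.9]
grip_width: 0.23
grip_force: 97.5
```

```bash
python3 -m pendant '[{"x":-1,"y":0,"z":0,"rx":0,"ry":0,"rz":0},{"x":-2,"y":0,"z":0,"rx":0,"ry":0,"rz":0},{"x":-2,"y":0,"z":0,"rx":0,"ry":0,"rz":0}]' - 110
python3 -m pendant '[{"x":-1,"y":0,"z":0,"rx":0,"ry":0,"rz":0},{"x":-2,"y":0,"z":0,"rx":0,"ry":0,"rz":0},{"x":-2,"y":0,"z":0,"rx":0,"ry":0,"rz":0}]' - 110
```

```text
t: 26.45
tcp_pos: [0.5657, 0.1002, 0.1189]
orientation: [-0.002, 0.776, 0.631, 0.004]
ft_force: [6.1, 26.6, 2.2]
grip_width: 0.231
grip_force: 107.4
t: 26.82
tcp_pos: [0.5656, 0.0998, 0.1189]
orientation: [-0.003, 0.776, 0.631, 0.005]
ft_force: [7.9, 35.1, 0.6]
grip_width: 0.231
grip_force: 107.5
```

Firmly seated at about 36 N. I'll ease the command, release and inspect.

```bash
python3 -m pendant '[{"x":1,"y":0,"z":0,"rx":0,"ry":0,"rz":0},{"x":2,"y":0,"z":0,"rx":0,"ry":0,"rz":0},{"x":2,"y":0,"z":0,"rx":0,"ry":0,"rz":0}]' - 110
python3 -m pendant '[{"x":0,"y":0,"z":0,"rx":0,"ry":0,"rz":0},{"x":0,"y":0,"z":0,"rx":0,"ry":0,"rz":0},{"x":0,"y":0,"z":0,"rx":0,"ry":0,"rz":0},{"x":0,"y":0,"z":0,"rx":0,"ry":0,"rz":0},{"x":0,"y":0,"z":0,"rx":0,"ry":0,"rz":0},{"x":0,"y":0,"z":-40,"rx":0,"ry":0,"rz":0},{"x":-30,"y":0,"z":-80,"rx":0,"ry":0,"rz":0},{"x":-60,"y":0,"z":-80,"rx":0,"ry":0,"rz":0},{"x":-90,"y":0,"z":-80,"rx":0,"ry":0,"rz":0},{"x":-98,"y":0,"z":-80,"rx":0,"ry":0,"rz":0},{"x":-98,"y":0,"z":-80,"rx":0,"ry":0,"rz":0}]' -1 60
python3 chk.py pics/w7.png
```

```text
t: 27.2
tcp_pos: [0.5656, 0.1, 0.1189]
orientation: [-0.002, 0.776, 0.631, 0.003]
ft_force: [3.3, 24.3, 2.2]
grip_width: 0.233
grip_force: 107.8
t: 28.58
tcp_pos: [0.545, 0.0, 0.1983]
orientation: [-0.0, 0.776, 0.63, 0.0]
ft_force: [-0.5, 0.4, 0.3]
grip_width: 0.998
grip_force: 0.0
core y [-59.5  77.1]
-40 x [-20.7  17.8] ztop 96.0
-20 x [-20.3  18.2] ztop 95.8
0 x [-20.5  17.8] ztop 95.9
20 x [-20.6  17.9] ztop 95.9
40 x [-20.1  18.3] ztop 95.7
60 x [-17.1  14.5] ztop 93.5
handle (565.4031372070312, 100.943603515625) (21.229433059692383, 21.200763702392578) y 99.2
at [5.451e+02 5.000e-01 1.983e+02] psi -11.83 t 28.625 q [-0.21  0.39  1.5   0.    1.25 -0.01] F [ 0.5 -0.9  0.7] w 1.0
shift [ 1.65e+02 -1.00e-01  8.03e+01] turn [-0.   -0.02  0.07]
```

View pics/w7.png

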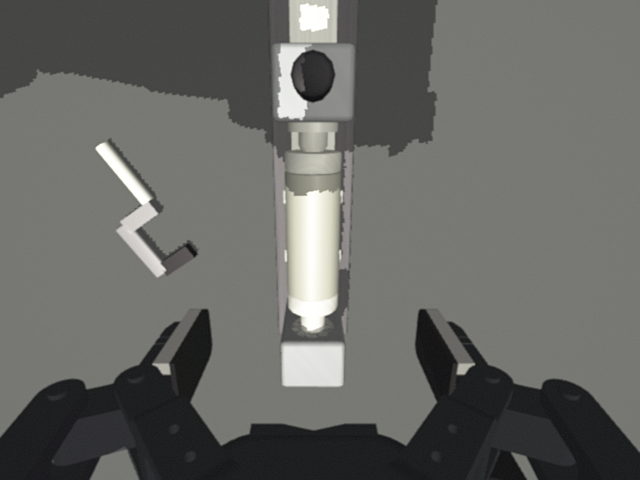

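The core rose 1.9 mm evenly at both ends (94.0 → 95.9), and both points are in its holes, near (313,140) and (313,318). It is seated, so I'm handing in.

```bash
python3 -c "
from station import bot
print(bot.finish_job())"
```

```text
the job is handed in; nothing more can be done
None
```

The job is handed in at about 28.6 s on the robot's clock, with no verdict returned: the case is stacked squarely on the column, the core sits on both points and has risen 1.9 mm evenly off the saddles, the gripper has let go, and no bystander was touched.

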